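Close the dust extractor's filter panel, lock it and hold it on its new gasket

ROBOT

A 6-joint arm with a two-finger parallel gripper is mounted at the origin on the work surface. World frame = base frame: x ahead of the robot, y to its left, z up, the work surface at z = 0. Lengths are in m, angles in rad, forces in N, time in s.
With the tool pointing down it reaches from about 0.35 to 0.85 m from the base axis. Payload 8.1 kg.
Tool frame: the origin (TCP) lies at the very end of the fingers, on their centre line; the grasp point (between the pads) lies 19 mm behind it; z points along the fingers, y is the line along which they close (so a half turn about z gives the same grasp; the last joint's range is limited). The gripper opens to 93 mm and grips with 3 to 60 N. Pads are 15 mm wide; open, the fingers measure 128 mm over their backs; the gripper's body (75 mm by 188 mm) begins 65 mm behind the grasp point.
Start: joints at [1.099, 0.13, 1.488, -0, 1.523, -0.085], TCP at [0.226, 0.556, 0.219] pointing down, gripper open.
Joint ranges: [-2.96, 2.96], [-0.89, 2.26], [0.02, 2.5], [-1.34, 4.48], [0, 2.73], [-2.66, 2.66]. Speed limits (rad/s): [2.39, 2.39, 2.79, 3.14, 3.14, 3.14].

INTERFACE

Orientations are given as a rotation vector (axis times angle).
In Python, from plant import robot gives the robot as it stands.
- The arm moves only by the tool play_rows, never from a script. Its argument "deltas" is one flat list of numbers, 5 for each row, row after row: the shift along the tool's x, y, z in mm, then the turn about the tool's z in degrees, then the finger opening in mm, from 0 to 93. A call has 1 to 10 rows; each row shifts and turns the commanded pose from where the row before left it, along the tool's axes as they then stand; what a row does not reach is not made up. A row lasts 1/12 s, in which the tool goes at most 41.7 mm and 7.16 degrees, less where a joint would pass 70% of its speed; a pose out of reach is approached as far as the arm can. A call with a gripper value outside its range is refused whole. The fingers move at their own pace and stop on an object; "newtons" is the grip in N (left out, the last holds). Time passes only in rows, so rows that do not move let the fingers close. It gives the time, the measured TCP pose, the force, the opening and the grip force at its end, in the units of the state.
- robot.read_state(): the state, without advancing time (a new reading comes with each control period).
- robot.read_camera(name): name is "side" or "top" or "wrist"; returns a dict with "pixels" (400x640x3 uint8, blue, green, red), "mtx" (3x3 intrinsics, pixels), "eye" and "rotation" of the camera in the world. Camera axes: x right, y up, looking along -z (the intrinsics and any distortion apply to the point x, -y, -z); pixel columns grow to the right and rows downward; lengths in m; the calibration is good to about 2 mm. A picture is of the moment at which its call begins. There is no depth.
- robot.close_job(): hands the job in; it is judged then, once.
The state is a dict: "t": time; "q": joint angles; "dq": joint speeds; "joint_torque": joint torques, N m; "tool_pos": TCP position; "orientation": TCP orientation; "force": force on the tool from outside, world axes, zero at the start; "wrist_torque": the same for the moment, N m; "opening": finger opening in m; "gripper_force": force on a finger pad.
Only numpy, scipy, OpenCV 4.12 (cv2) and the standard library are available. Lean on these libraries where they do the work, as an engineer would, in place of code of your own. Each camera call takes 0.05 s, during which the arm holds its last target. There are 200 camera calls.

TASK

The desktop dust extractor has just been given a new filter and a fresh stick-on gasket: swing its top panel down, then turn the slotted quarter-turn fastener clockwise until its slot lines up with the two marks on the panel. The springy gasket still keeps the panel a few millimetres proud, so let go of the fastener and press the panel itself down with the fingertips until it sits flush on its frame, and finish while still holding it pressed there with a moderate, steady push so the gasket can stick. Leave the seals, the seal pad tin and the brush rest standing where they are.

Things in the scene. Friction and masses are not known exactly. Their poses are not given: they have to be found in the camera images.
- extractor: Grey metal desktop dust extractor, fixed, 250 (x) x 210 (y) x 120 mm high, open on top under its panel; placed differently each run. Origin: centre of its underside; x points from the intake grille (front, robot side) to the rear deck, z up. The panel's hinge line lies along its y at x = +85, z = 120 mm.
- panel: Flat aluminium panel, 200 (x) x 206 (y) x 3 mm, 0.25 kg, on the extractor's hinge. Origin: middle of the hinge line; the plate runs from x = -5 to -205 mm in its own frame, underside z = 0, upper face z = 3 mm. Starts swung open 0.35 to 0.75 rad, front edge up, and stays at any angle it is left at (0.42 N m hinge friction). Flush, it stops hard on the frame.
- panel_edge (a point): Middle of the panel's front lower edge, 205 mm from the hinge line. The gasket catches the panel with this edge about 5 mm above the frame and springs it back there when let go; pressing it flush takes about 15 N at 105 mm from the hinge, less nearer the front.
- frame_front (a point): Middle of the extractor frame's front rim, on its top face, 120 mm above the extractor's underside, axes as the extractor's. The height of panel_edge above this point is the gap: 0 when flush, about 5 mm on the unpressed gasket.
- knob: Knurled round steel head of the fastener, 35 mm diameter, 16 mm high, on the panel's upper face 163 mm from the hinge line, midway across; a dark coin slot 4.5 mm wide runs across its top along its own y axis. Origin: on its axis at the panel's upper face; z along the axis, away from the panel. Grip it by the rim from above.
- fastener (a joint): Turn of fastener and head, rad, clockwise from above: 0 unlocked (slot parallel to the hinge line), 1.57 locked at a stop (slot in line with the dark marks before and behind the head). Starts 0 to 0.25, friction 0.06 N m, stays as left. Its cross bar below drops through a window in the frame if under 0.3 and hooks under it when turned with the panel down (no pressing needed).
- seal_a: Tan stone seal with a round top, 24 x 24 x 60 mm, standing near the extractor; origin under its centre. Leave alone.
- seal_b: Grey-green stone seal, 32 x 20 x 52 mm, standing near the extractor; origin under its centre. Leave alone.
- tin: Closed round black plastic seal pad tin, 79 mm diameter, 23 mm high; origin under its centre. Leave alone.
- brush_rest: Celadon brush rest with five peaks, 24 x 110 x 40 mm, to the right of the extractor; origin under its centre. Leave alone.

How it is judged:
On the way, in this order (a step that is already met when the one before it is completed fails the run):
1. the panel is swung down onto its gasket with the fastener still unlocked (z of panel_edge in the frame of frame_front below 0.01 m and value of joint fastener below 0.6 rad), for 0.1 s.
2. the fastener is turned, with the panel down, until its slot lines up with the marks (z of panel_edge in the frame of frame_front below 0.01 m and value of joint fastener above 1.4 rad), for 0.2 s.
At the end, for the whole second after the job is handed in: The fastener's slot is within 0.17 rad of the marks, nothing touches its head, and the fingers keep pressing on the panel itself with 3 to 45 N so that its front edge stays within 2 mm of the frame (z of panel_edge in the frame of frame_front below 0.002 m and value of joint fastener above 1.4 rad and contact force between the fingers and panel between 3 and 45 N and contact force between anything else and knob below 0.5 N); the arm keeps its last pose, push and grip.
It fails at once if a bystander is shifted by more than 20 mm or knocked over (distance of any of seal_a, seal_b, tin, brush_rest from where it was at the start of the episode above 0.02 m or angle between any of seal_a, seal_b's own z axis and vertical above 0.4 rad).
It also fails if it takes over 64 s, if anything falls off the work surface, if the arm or the gripper's body presses on something with over 40 N, if the wrist force passes 120 N, or if a joint passes its speed limit or range.

## Working session

There is one attempt and no reset: what is moved stays moved. The work goes in short steps, Python scripts to look and compute and a tool call to move; the robot and the scene stay as the last step left them, time stands still between calls to the robot, and variables do not carry over. Pictures are saved under pics/ and viewed, at most 10 in all, crops included, and the job is handed in when it is done.

Besides the shell and the picture viewer there is one more tool, called after "Request:" by a JSON object that holds its "method" and its "body". play_rows: Moves the arm, as the interface text tells. Its arguments: {"type":"object","properties":{"deltas":{"type":"array"},"newtons":{"type":"number"}},"required":["deltas"]}

```bash
mkdir -p pics; cat > h.py <<'E'
import numpy as np, cv2
from plant import robot
def snap(n,f):
    c=robot.read_camera(n); cv2.imwrite(f'pics/{f}.png',c['pixels']); np.savez(f'pics/{f}.npz',**{k:np.array(c[k]) for k in('pixels','mtx','eye','rotation')}); return c
def load(f): return dict(np.load(f'pics/{f}.npz'))
def ray(c,u,v):
    d=np.linalg.inv(c['mtx'])@[u,v,1]; d=c['rotation']@(d*[1,-1,-1]); return np.array(c['eye']),d/np.linalg.norm(d)
def onz(c,u,v,z):
    e,d=ray(c,u,v); return e+d*(z-e[2])/d[2]
def tri(c1,p1,c2,p2):
    a,d=ray(c1,*p1); b,g=ray(c2,*p2)
    s=np.linalg.lstsq(np.c_[d,-g],b-a,rcond=None)[0]; P=a+d*s[0];Q=b+g*s[1]; return (P+Q)/2,np.linalg.norm(P-Q)
def proj(c,P):
    p=np.array(c['rotation']).T@(np.array(P)-c['eye']); p=c['mtx']@(p*[1,-1,-1]); return p[:2]/p[2]
E
python3 - <<'E'
from h import *
for n in('top','side','wrist'):
    c=snap(n,n+'0'); print(n,c.keys(),np.round(c['eye'],3),np.round(c['rotation'],2).tolist(),c['mtx'][0][0])
print(robot.read_state())
a=cv2.imread('pics/top0.png');b=cv2.imread('pics/side0.png')
E
```

```text
top dict_keys(['pixels', 'mtx', 'eye', 'rotation']) [0.422 0.046 1.048] [0.17, -0.17, -1.6] 387.0991699112505
side dict_keys(['pixels', 'mtx', 'eye', 'rotation']) [ 0.045 -0.249  0.909] [0.59, -0.37, -1.1] 464.77592027541743
wrist dict_keys(['pixels', 'mtx', 'eye', 'rotation']) [0.154 0.585 0.384] [-0.25, -0.17, 1.17] 351.35592678439264
{'t': 0.15, 'q': array([ 1.09863853e+00,  1.30986158e-01,  1.48902692e+00,  1.18090714e-06,
        1.52302251e+00, -8.54134774e-02]), 'dq': array([ 0.00021049, -0.0018058 , -0.00273683,  0.00021584,  0.00128847,
        0.00184729]), 'joint_torque': array([ 1.25519382e-03, -5.60474968e+01, -4.92333627e+01,  7.68855214e-02,
        3.07925732e-02, -1.39127478e-04]), 'tool_pos': array([0.22608781, 0.55529184, 0.21783056]), 'orientation': array([-6.03641041e-01, -3.08264744e+00,  2.17826699e-03]), 'force': array([-0.0930456 ,  0.16628376, -0.09846051]), 'wrist_torque': array([-0.01624263, -0.00036761,  0.00780867]), 'gripper_force': 0.0, 'opening': 0.09347279587116214}
```

View pics/top0.png

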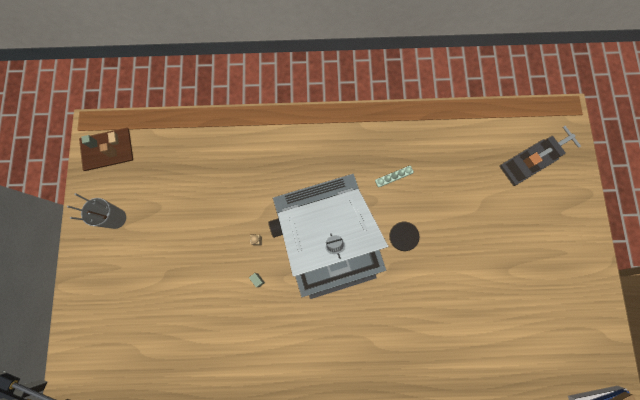

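View pics/side0.png

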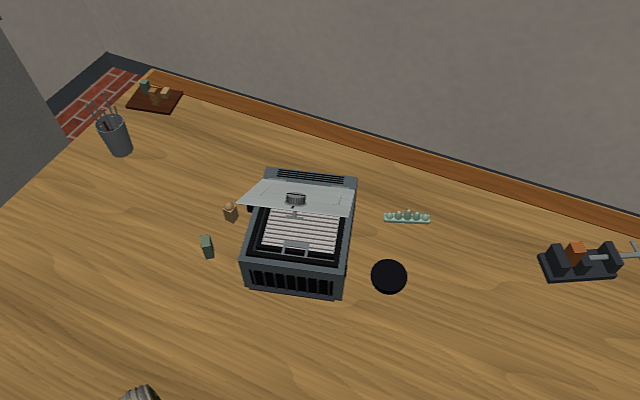

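The top view shows the extractor around (330,235), knob (335,243), seals at (256,240) and (256,280), tin (404,236) and brush rest (395,176). The side view shows the open panel with its front corners near (236,205) and (350,216). I'll enlarge both views next.

```bash
sed -i "s/robot.read_camera(n);/robot.read_camera(n); c['rotation']=cv2.Rodrigues(np.array(c['rotation'],float))[0];/" h.py
python3 - <<'E'
from h import *
a=cv2.imread('pics/top0.png')[165:305,240:430];b=cv2.imread('pics/side0.png')[155:310,190:380]
cv2.imwrite('pics/ca.png',cv2.resize(a,None,fx=4,fy=4,interpolation=cv2.INTER_CUBIC))
cv2.imwrite('pics/cb.png',cv2.resize(b[:148],None,fx=4,fy=4,interpolation=cv2.INTER_CUBIC))
E
```

```text
(no output)
```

View pics/ca.png

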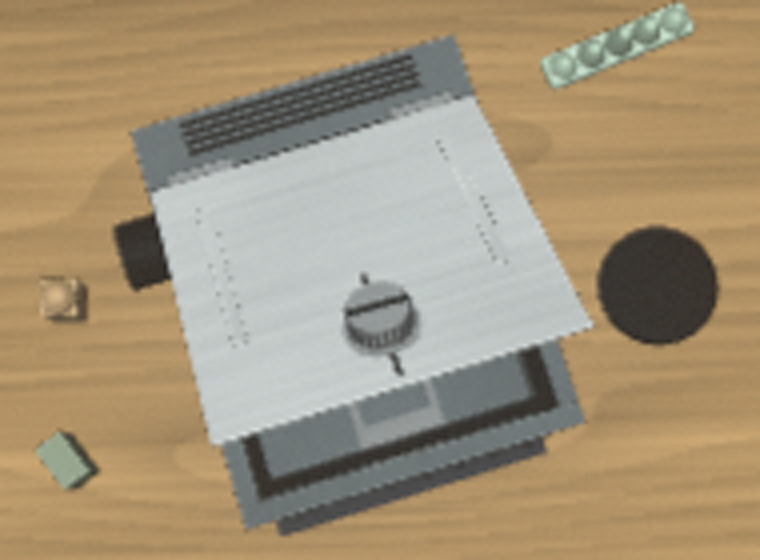

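View pics/cb.png

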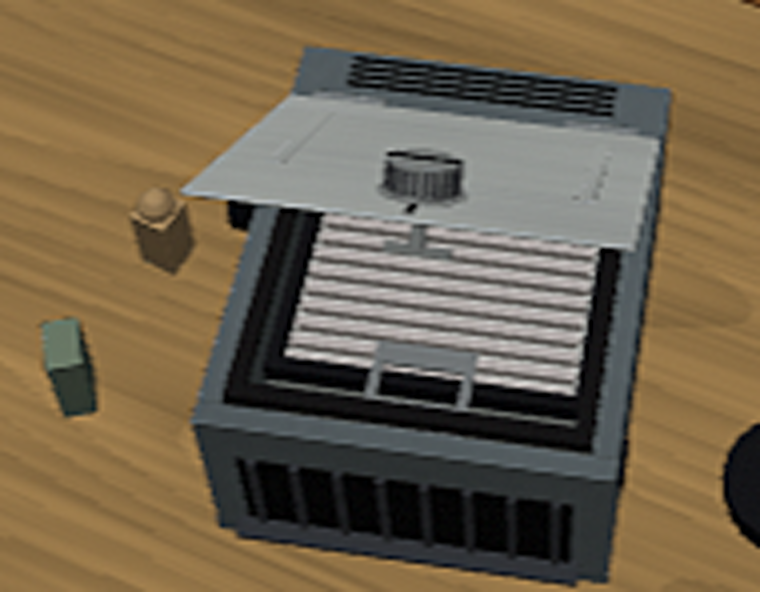

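The crops show the frame's top corners, the panel's front corners and the knob; the slot is roughly parallel to the hinge. Next I triangulate these points.

```bash
python3 - <<'E'
from h import *
t,s=load('top0'),load('side0')
for c in(t,s): 
    if c['rotation'].ndim==1: c['rotation']=cv2.Rodrigues(c['rotation'])[0]
T=lambda p:(240+p[0]/4-.4,165+p[1]/4-.4); S=lambda p:(190+p[0]/4-.4,155+p[1]/4-.4)
D=dict(RL=((132,132),(305,47)),RR=((457,38),(670,92)),FL=((247,527),(193,420)),FR=((585,420),(615,478)),pL=((212,443),(183,192)),pR=((592,326),(632,249)),knob=((379,302),(425,158)))
R={}
for k,(a,b) in D.items():
    P,e=tri(t,T(a),s,S(b)); R[k]=P; print(k,P.round(4),round(e,4), onz(t,*T(a),.12).round(4))
C={k:onz(t,*T(D[k][0]),.12) for k in('RL','RR','FL','FR')}
c=sum(C.values())/4; x=C['RL']+C['RR']-C['FL']-C['FR']; print(c,np.arctan2(x[1],x[0]),[np.linalg.norm(C[a]-C[b]) for a,b in(('RL','RR'),('FL','FR'),('RL','FL'),('RR','FR'))])
c3=sum(R[k] for k in C)/4;x=R['RL']+R['RR']-R['FL']-R['FR']; y=np.arctan2(x[1],x[0]);print('tri',c3,y)
ux=np.array([np.cos(y),np.sin(y)]);uy=np.array([-ux[1],ux[0]])
for k in('pL','pR','knob'):
    d=R[k][:2]-c3[:2];print(k,d@ux,d@uy,R[k][2])
print('tin',onz(t,240+658/4,165+285/4,.023),'sealA',onz(t,240+60/4,165+298/4,.06),'sealB',onz(t,240+62/4,165+457/4,.052))
E
```

```text
RL [0.6361 0.156  0.1196] 0.0005 [0.6361 0.1558 0.12  ]
RR [ 0.6889 -0.0462  0.1207] 0.0016 [ 0.6896 -0.0469  0.12  ]
FL [0.3981 0.0902 0.1201] 0.0004 [0.398  0.0904 0.12  ]
FR [ 0.453  -0.1102  0.1207] 0.0003 [ 0.4531 -0.1105  0.12  ]
pL [0.4435 0.1014 0.2435] 0.0001 [0.4467 0.1099 0.12  ]
pR [ 0.4963 -0.0959  0.2449] 0.001 [ 0.5082 -0.1184  0.12  ]
knob [0.5133 0.0136 0.2332] 0.0019 [0.5267 0.0082 0.12  ]
[0.5441898  0.02218886 0.12      ] 0.26531756128969936 [np.float64(0.20957574886234911), np.float64(0.2082333951622117), np.float64(0.24693972993236038), np.float64(0.244898302197937)]
tri [0.54400695 0.02245614 0.12026137] 0.2674631095260706
pL -0.07612408297593118 0.10268030737166876 0.24349742933317736
pR -0.0772670460702505 -0.10151538919545103 0.24486829485220096
knob -0.03192307275642729 -0.00041739797517887506 0.2332079459749366
tin [ 0.54186272 -0.18225244  0.023     ] sealA [0.54151305 0.20860507 0.06      ] sealB [0.44185801 0.20836424 0.052     ]
```

```bash
cat >> h.py <<'E'
from scipy.spatial.transform import Rotation
Y=.2665; C=np.array([.544,.0224]); UX=np.array([np.cos(Y),np.sin(Y)]); UY=np.array([-UX[1],UX[0]])
def loc(x,y,z): return np.r_[C+x*UX+y*UY,z]   # extractor frame -> world
def go(P):
    s=robot.read_state(); R=Rotation.from_rotvec(s['orientation']).as_matrix(); y=R[:,1]
    print('delta mm',(R.T@(P-s['tool_pos'])*1e3).round(1),'tool y ang',round(np.degrees(np.arctan2(y[1],y[0])),1),'tilt',R[:,2].round(3),'pos',s['tool_pos'].round(4),'F',s['force'].round(1),'t',s['t'],'q',s['q'].round(2))
E
python3 -c "
from h import *
go(loc(-.055,.055,.34))"
```

```text
delta mm [-418.3 -363.6 -121.7] tool y ang 67.8 tilt [-0.001 -0.001 -1.   ] pos [0.2261 0.5553 0.2178] F [-0.1  0.2 -0.1] t 0.15 q [ 1.1   0.13  1.49  0.    1.52 -0.09]
```

Request:
{"method": "play_rows", "body": {"deltas": [0,0,-40,0,50,0,0,-40,0,30,0,0,-40,0,0,-26,-23,0,0,0,-26,-23,0,0,0,-26,-23,0,0,0,-26,-23,0,0,0,-26,-23,0,0,0,-26,-23,0,0,0,-26,-23,0,0,0], "newtons": 20}}

```text
t: 0.98
tool_pos: [0.3344, 0.3363, 0.3384]
orientation: [-0.603, -3.083, 0.0]
force: [1.0, 0.5, -0.3]
opening: 0.0311
gripper_force: 0.0
```

Request:
{"method": "play_rows", "body": {"deltas": [-26,-23,0,0,0,-26,-23,0,0,0,-26,-23,0,0,0,-26,-23,0,0,0,-26,-23,0,0,0,-26,-23,0,0,0,-26,-23,0,0,0,-26,-23,0,0,0,0,0,0,0,0]}}

```text
t: 1.73
tool_pos: [0.4589, 0.0842, 0.3379]
orientation: [-0.612, -3.081, 0.004]
force: [0.5, 0.5, 0.8]
opening: 0.0006
gripper_force: 0.0
```

```bash
python3 -c "
from h import *
print(robot.read_state()['opening']);go(loc(-.055,.055,.25))"
```

```text
0.0006125744118933444
delta mm [-25.1 -14.5  87.9] tool y ang 67.5 tilt [-0.001 -0.002 -1.   ] pos [0.4589 0.0842 0.3379] F [0.5 0.5 0.8] t 1.7333 q [ 0.07 -0.25  1.64 -0.    1.75 -1.11]
```

Request:
{"method": "play_rows", "body": {"deltas": [-13,-7,0,0,0,-12,-7,0,0,0,0,0,30,0,0,0,0,30,0,0,0,0,20,0,0,0,0,12,0,0,0,0,12,0,0,0,0,12,0,0,0,0,12,0,0,0,0,12,0,0]}}

```text
t: 2.57
tool_pos: [0.4759, 0.0668, 0.1987]
orientation: [0.603, 3.081, 0.001]
force: [0.1, 0.1, 1.7]
opening: 0.0007
gripper_force: 0.5
```

Request:
{"method": "play_rows", "body": {"deltas": [0,0,12,0,0,0,0,12,0,0,0,0,12,0,0,0,0,10,0,0]}}

```text
t: 2.9
tool_pos: [0.4749, 0.0667, 0.1511]
orientation: [-0.604, -3.082, 0.0]
force: [-0.6, 0.2, 0.8]
opening: 0.0006
gripper_force: 0.5
```

```bash
python3 -c "
from h import *
c=snap('side','side1'); cv2.imwrite('pics/c1.png',cv2.resize(c['pixels'][130:310,180:400],None,fx=3,fy=3));go(loc(-.055,.055,.126))"
```

```text
delta mm [-4.7 -4.1 23. ] tool y ang 67.8 tilt [-0.004 -0.    -1.   ] pos [0.4737 0.0666 0.149 ] F [-0.5 -0.  -1.4] t 2.95 q [ 0.03 -0.16  1.9   0.    1.4  -1.15]
```

View pics/c1.png

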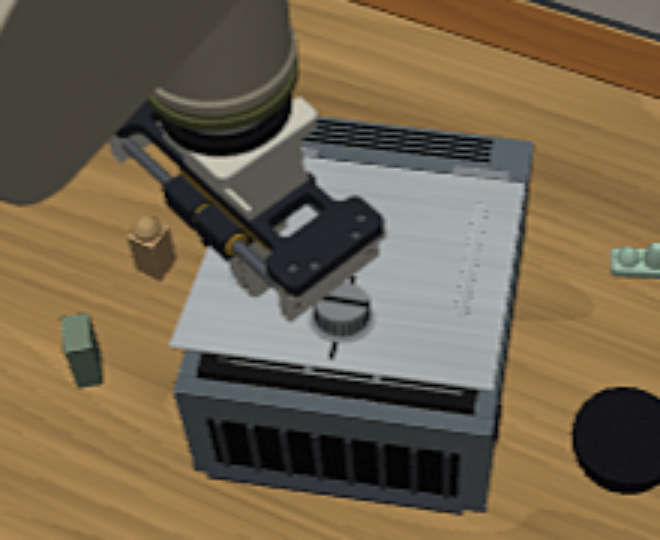

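The panel is following the fingertips down. The knob sits at (342,310) in this crop, clear of the fingers. I'll keep pushing down.

Request:
{"method": "play_rows", "body": {"deltas": [0,0,8,0,0,0,0,6,0,0,0,0,4,0,0,0,0,3,0,0,0,0,2,0,0,0,0,0,0,0]}}

```text
t: 3.45
tool_pos: [0.4752, 0.0667, 0.1294]
orientation: [-0.604, -3.083, 0.0]
force: [-0.2, -0.0, 0.5]
opening: 0.0006
gripper_force: 0.0
```

Request:
{"method": "play_rows", "body": {"deltas": [0,0,2,0,0,0,0,0,0,0]}}

```text
t: 3.62
tool_pos: [0.4754, 0.0667, 0.1277]
orientation: [0.604, 3.083, 0.0]
force: [-0.6, -0.5, 0.1]
opening: 0.0003
gripper_force: 0.1
```

Request:
{"method": "play_rows", "body": {"deltas": [0,0,2,0,0,0,0,0,0,0]}}

```text
t: 3.78
tool_pos: [0.4756, 0.0667, 0.126]
orientation: [0.604, 3.082, 0.0]
force: [-0.9, -0.2, 2.4]
opening: 0.0008
gripper_force: 1.1
```

Request:
{"method": "play_rows", "body": {"deltas": [0,0,1,0,0,0,0,0,0,0,0,0,0,0,0]}}

```text
t: 4.03
tool_pos: [0.4755, 0.0667, 0.1253]
orientation: [0.604, 3.082, 0.0]
force: [-2.5, -0.5, 4.2]
opening: 0.0003
gripper_force: 2.6
```

Request:
{"method": "play_rows", "body": {"deltas": [0,0,-20,0,0,0,0,-30,0,20,0,0,-10,0,60,0,0,0,0,60,0,0,0,0,60]}}

```text
t: 4.45
tool_pos: [0.4757, 0.0667, 0.1846]
orientation: [0.604, 3.082, 0.0]
force: [0.6, 0.7, 0.4]
opening: 0.0226
gripper_force: 0.0
```

```bash
python3 -c "
from h import *
c=snap('side','side2'); t=snap('top','top2');w=snap('wrist','w2');a=cv2.resize(c['pixels'][150:310,200:400],None,fx=2,fy=2);b=cv2.resize(t['pixels'][145:305,240:440],None,fx=2,fy=2);
cv2.imwrite('pics/c2.png',np.r_[np.c_[a,b],np.c_[cv2.resize(w['pixels'],(400,250)),np.zeros((250,400,3),'uint8')]]);go(loc(-.078,.0,.129))"
```

```text
Traceback (most recent call last):
cv2.error: OpenCV(4.12.0) /io/opencv/modules/imgcodecs/src/loadsave.cpp:1058: error: (-215:Assertion failed) image.channels() == 1 || image.channels() == 3 || image.channels() == 4 in function 'imwrite_'
```

```bash
python3 -c "
from h import *
c=load('side2'); t=load('top2');w=load('w2');a=cv2.resize(c['pixels'][150:310,200:400],None,fx=2,fy=2);b=cv2.resize(t['pixels'][145:305,240:440],None,fx=2,fy=2);
w2=np.zeros((250,800,3),'uint8');w2[:,:400]=cv2.resize(w['pixels'],(400,250))
cv2.imwrite('pics/c2.png',cv2.vconcat([cv2.hconcat([a,b]),w2]));go(loc(-.078,.0,.129))"
```

```text
delta mm [-19.5 -62.   53.8] tool y ang 67.8 tilt [-0.003 -0.    -1.   ] pos [0.4742 0.0666 0.1827] F [-0.2  0.8  0.7] t 4.6 q [ 0.03 -0.18  1.86  0.    1.47 -1.15]
```

View pics/c2.png

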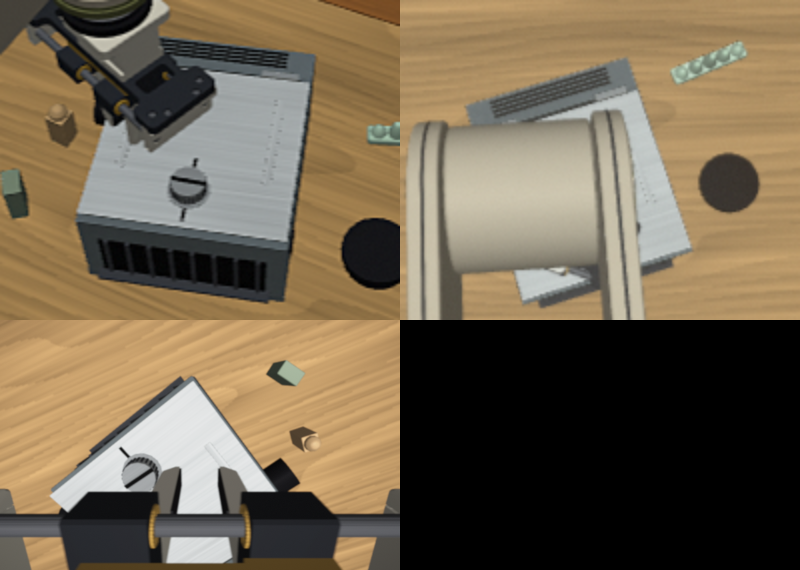

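The panel is down on its gasket. In the crop the knob is at side (188,181) and wrist (141,476), with the slot still across the marks. I'll check its position.

```bash
python3 -c "
from h import *
s=load('side2');w=load('w2')
print(tri(s,(294,240.3),w,(226,250)),loc(-.078,0,.143),proj(s,loc(-.078,0,.143)),proj(w,loc(-.078,0,.143)),onz(s,294,240.3,.143))"
```

```text
(array([0.47097677, 0.0032691 , 0.14006646]), np.float64(0.001972405755358158)) [0.46875351 0.00185818 0.143     ] [293.76567333 241.01879075] [221.37957784 251.32421893] [0.4704292  0.00217441 0.143     ]
```

Request:
{"method": "play_rows", "body": {"deltas": [-10,-31,0,0,60,-10.5,-30,0,0,60,0,0,0,0,60,0,0,10,0,60,0,0,10,0,60,0,0,10,0,60,0,0,0,0,60]}}

```text
t: 5.18
tool_pos: [0.4691, 0.0035, 0.1508]
orientation: [-0.601, -3.078, 0.0]
force: [0.1, 0.3, -1.1]
opening: 0.0599
gripper_force: 0.0
```

```bash
python3 -c "
from h import *
print(robot.read_state()['opening']);go(np.array([.470,.0022,.129]))"
```

```text
0.05992990261615147
delta mm [-1.5 -0.9 21.8] tool y ang 67.9 tilt [-0.005  0.001 -1.   ] pos [0.4691 0.0035 0.1508] F [ 0.1  0.3 -1.1] t 5.1833 q [-0.1  -0.18  1.92  0.    1.41 -1.29]
```

Request:
{"method": "play_rows", "body": {"deltas": [-1.5,-1,8,0,60,0,0,8,0,60,0,0,4,0,60,0,0,0,0,60]}}

```text
t: 5.52
tool_pos: [0.4714, 0.0013, 0.1332]
orientation: [-0.603, -3.081, 0.0]
force: [0.6, -0.3, -0.1]
opening: 0.0599
gripper_force: 0.0
```

Request:
{"method": "play_rows", "body": {"deltas": [0,0,0,0,30,0,0,0,0,25,0,0,0,0,25,0,0,0,0,25,0,0,0,0,25,0,0,0,0,25,0,0,0,0,25,0,0,0,0,25], "newtons": 25}}

```text
t: 6.18
tool_pos: [0.4723, 0.0002, 0.1351]
orientation: [0.604, 3.083, -0.002]
force: [-1.8, -3.8, 2.8]
opening: 0.0341
gripper_force: 25.0
```

Request:
{"method": "play_rows", "body": {"deltas": [0,0,0,3,25,0,0,0,5,25,0,0,0,5,25,0,0,0,5,25,0,0,0,5,25,0,0,0,5,25,0,0,0,5,25,0,0,0,5,25,0,0,0,5,25,0,0,0,2,25]}}

```text
t: 7.02
tool_pos: [0.4707, -0.0012, 0.1346]
orientation: [-1.745, -2.612, 0.008]
force: [-9.3, -12.2, 6.1]
opening: 0.0343
gripper_force: 25.1
```

```bash
python3 -c "
from h import *
s=robot.read_state();print(s['opening'],s['wrist_torque']);go(np.array([.470,.0022,.129]))
c=snap('side','side3');w=snap('wrist','w3')
cv2.imwrite('pics/c3.png',cv2.hconcat([cv2.resize(c['pixels'][190:310,230:370],None,fx=3,fy=3),cv2.resize(w['pixels'][170:350,200:380],(360,360))]))"
```

```text
0.03427741299091247 [-2.30656479  1.89929667  0.07154307]
delta mm [3.5 0.7 5.6] tool y ang 22.5 tilt [-0.004 -0.004 -1.   ] pos [ 0.4707 -0.0012  0.1346] F [ -9.3 -12.2   6.1] t 7.0167 q [-0.11 -0.17  1.94 -0.    1.37 -0.5 ]
```

View pics/c3.png

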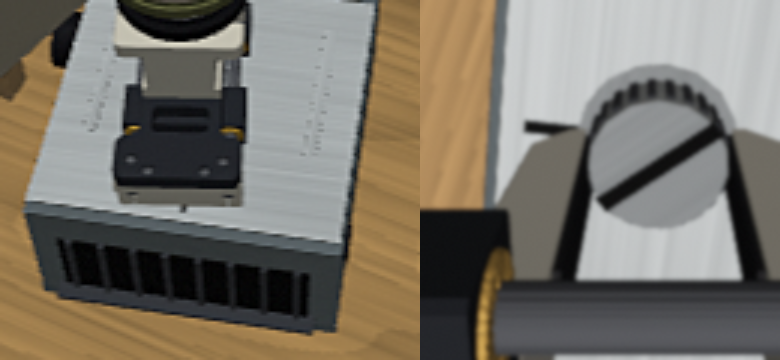

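The slot is turning with the grip: it is diagonal in the wrist crop, and the panel is still down. I'll relieve the side load and finish the turn.

Request:
{"method": "play_rows", "body": {"deltas": [-1,-1,0,0,25,0,0,0,0,25]}}

```text
t: 7.28
tool_pos: [0.4707, -0.0014, 0.1346]
orientation: [-1.738, -2.616, 0.004]
force: [-5.5, -6.8, 3.9]
opening: 0.0341
gripper_force: 25.1
```

Request:
{"method": "play_rows", "body": {"deltas": [0,0,0,3,25,0,0,0,5,25,0,0,0,5,25,0,0,0,5,25,0,0,0,5,25,0,0,0,5,25,0,0,0,3,25,0,0,0,0,25]}}

```text
t: 7.95
tool_pos: [0.4692, -0.0015, 0.1341]
orientation: [-2.376, -2.051, 0.009]
force: [-13.4, -7.8, 6.9]
opening: 0.0341
gripper_force: 25.0
```

```bash
python3 -c "
from h import *
s=robot.read_state();print(s['opening'],s['wrist_torque']);go(np.array([.470,.0022,.129]))"
```

```text
0.03412968483564709 [-1.45603261  2.46262519 -0.0438338 ]
delta mm [3.8 0.3 5.1] tool y ang -8.4 tilt [-0.006 -0.002 -1.   ] pos [ 0.4692 -0.0015  0.1341] F [-13.4  -7.8   6.9] t 7.95 q [-0.11 -0.17  1.94 -0.    1.38  0.04]
```

Request:
{"method": "play_rows", "body": {"deltas": [-1,-1,0,0,25,0,0,0,3,25,0,0,0,4,25,0,0,0,4,25,0,0,0,3,25,0,0,0,0,25]}}

```text
t: 8.45
tool_pos: [0.4683, -0.0018, 0.1341]
orientation: [-2.608, -1.748, 0.008]
force: [-11.4, -4.7, 5.8]
opening: 0.0341
gripper_force: 25.0
```

```bash
python3 -c "
from h import *
s=robot.read_state();print(s['opening'],s['wrist_torque']);go(np.array([.470,.0022,.129]))
c=snap('side','side4');w=snap('wrist','w4')
cv2.imwrite('pics/c4.png',cv2.resize(w['pixels'][170:350,200:420],None,fx=2,fy=2))"
```

```text
0.03409715513706327 [-0.91508661  2.18745256  0.55480377]
delta mm [4.4 0.1 5.1] tool y ang -22.3 tilt [-0.005 -0.001 -1.   ] pos [ 0.4683 -0.0018  0.1341] F [-11.4  -4.7   5.8] t 8.45 q [-0.11 -0.17  1.94 -0.    1.38  0.28]
```

View pics/c4.png

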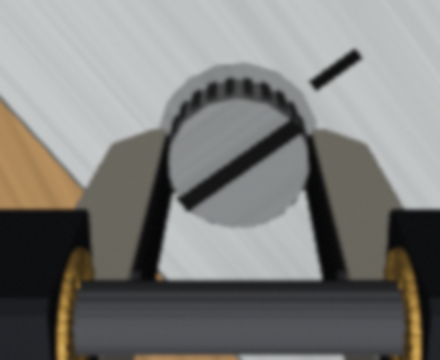

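The slot (183,205)–(298,125) lies at about 35°, the same as the mark (312,86)–(358,53), and the twist torque jumped, so it's locked at the stop. I'll release and move aside.

Request:
{"method": "play_rows", "body": {"deltas": [0,0,0,0,60,0,0,0,0,60,0,0,0,0,60,0,0,0,0,60,0,0,0,0,60,0,0,-10,0,60,0,0,-20,0,60,0,0,-20,0,60,0,0,0,0,40,0,0,0,0,0]}}

```text
t: 9.38
tool_pos: [0.4719, -0.0013, 0.1867]
orientation: [2.605, 1.752, 0.005]
force: [-0.9, 0.5, -0.5]
opening: 0.0505
gripper_force: 0.0
```

```bash
python3 -c "
from h import *
go(loc(-.075,.058,.135))"
```

```text
delta mm [ 49.6 -37.1  51.6] tool y ang -22.2 tilt [ 0.004 -0.    -1.   ] pos [ 0.4719 -0.0013  0.1867] F [-0.9  0.5 -0.5] t 9.3833 q [-0.11 -0.21  1.88  0.    1.47  0.28]
```

Request:
{"method": "play_rows", "body": {"deltas": [25,-18,0,0,0,25,-19,0,0,0,0,0,0,0,0,0,0,0,0,0,0,0,0,0,0,0,0,20,0,0,0,0,20,0,0,0,0,10,0,0,0,0,0,0,0,0,0,0,0,0]}}

```text
t: 10.22
tool_pos: [0.4547, 0.0584, 0.1342]
orientation: [-2.607, -1.751, 0.002]
force: [0.5, -0.1, 0.5]
opening: 0.0008
gripper_force: 0.0
```

Request:
{"method": "play_rows", "body": {"deltas": [0,0,3,0,0,0,0,3,0,0,0,0,2,0,0,0,0,0,0,0,0,0,0,0,0]}}

```text
t: 10.63
tool_pos: [0.4555, 0.059, 0.1271]
orientation: [2.606, 1.753, 0.001]
force: [0.6, -0.3, 1.1]
opening: 0.0005
gripper_force: 0.6
```

Contact begins at about 0.127, so I'll press in small steps.

Request:
{"method": "play_rows", "body": {"deltas": [0,0,2,0,0,0,0,0,0,0,0,0,0,0,0]}}

```text
t: 10.88
tool_pos: [0.4555, 0.059, 0.1252]
orientation: [2.606, 1.753, 0.001]
force: [-0.8, -0.6, 5.1]
opening: 0.0003
gripper_force: 2.2
```

Request:
{"method": "play_rows", "body": {"deltas": [0,0,2,0,0,0,0,0,0,0,0,0,0,0,0]}}

```text
t: 11.13
tool_pos: [0.4555, 0.059, 0.1233]
orientation: [2.606, 1.753, 0.001]
force: [-1.0, -1.1, 5.7]
opening: -0.0
gripper_force: 2.8
```

Request:
{"method": "play_rows", "body": {"deltas": [0,0,1.5,0,0,0,0,0,0,0,0,0,0,0,0]}}

```text
t: 11.38
tool_pos: [0.4556, 0.059, 0.1231]
orientation: [2.606, 1.753, 0.001]
force: [-7.9, -1.5, 18.1]
opening: 0.0004
gripper_force: 9.0
```

Request:
{"method": "play_rows", "body": {"deltas": [0,0,1,0,0,0,0,0,0,0,0,0,0,0,0]}}

```text
t: 11.63
tool_pos: [0.4556, 0.059, 0.123]
orientation: [2.606, 1.753, 0.001]
force: [-12.7, -0.4, 25.7]
opening: 0.0004
gripper_force: 13.0
```

Stiff stop at 0.123 m, which is the panel's upper face when flush, with about 28 N of push. I'll check that it holds steady and that the lock is still aligned.

Request:
{"method": "play_rows", "body": {"deltas": [0,0,0,0,0,0,0,0,0,0,0,0,0,0,0,0,0,0,0,0,0,0,0,0,0,0,0,0,0,0]}}

```text
t: 12.13
tool_pos: [0.4556, 0.0591, 0.123]
orientation: [2.606, 1.753, 0.001]
force: [-12.9, -1.2, 26.0]
opening: -0.0002
gripper_force: 13.0
```

```bash
python3 -c "
from h import *
c=snap('side','side5');w=snap('wrist','w5')
cv2.imwrite('pics/c5.png',cv2.hconcat([cv2.resize(c['pixels'][180:310,230:370],(420,390)),cv2.resize(w['pixels'][100:400,130:420],(377,390))]))"
```

```text
(no output)
```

View pics/c5.png

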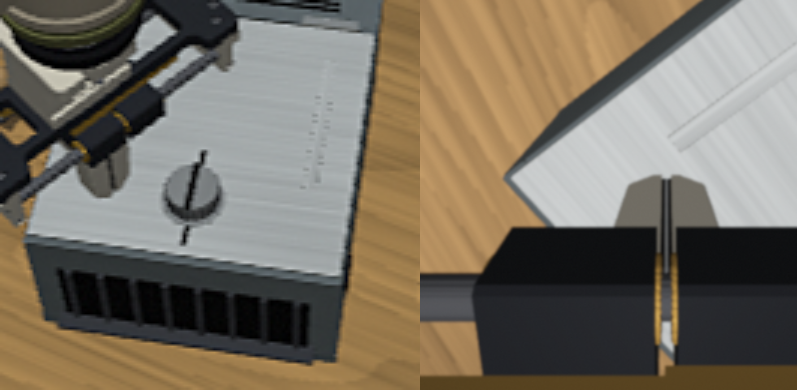

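The slot is in line with the marks (205,152)–(183,243), nothing touches the knob, and the panel is flush and held at a steady 28 N or so. I'm handing it in.

```bash
python3 -c "
from plant import robot
print(robot.close_job())"
```

```text
the job is handed in; nothing more can be done
None
```

I swung the panel down, locked the fastener with its slot on the marks, and handed in the job with the fingertips still pressing the panel flush at a steady 29 N or so; the hand-in gave no verdict.

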